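# Set the casting flasks over the wax trees

## Robot

A 6-joint arm with a two-finger parallel gripper is mounted at the origin on the work surface. World frame = base frame: x ahead of the robot, y to its left, z up, the work surface at z = 0. Lengths are in m, angles in degrees, forces in N, time in s.
With the tool pointing down it reaches from about 0.25 to 0.725 m from the base axis. Payload 9.7 kg.
Tool frame: the origin (TCP) lies at the very end of the fingers, on their centre line; the grasp point (between the pads) lies 19 mm behind it; z points along the fingers, y is the line along which they close (so a half turn about z gives the same grasp; the last joint's range is limited). The gripper opens to 85 mm and grips with 20 to 120 N. Pads are 22 mm wide; open, the fingers measure 114 mm over their backs; the gripper's body (76 mm by 85 mm) begins 54 mm behind the grasp point. The pads swing forward as they close: fully open they stand 13 mm farther back than shut.
Start: joints at [67.208, 4.979, 10.078, 95.1, 0, 90], TCP at [0.213, 0.507, 0.231] pointing down, gripper open.
Joint ranges: [-179.16, 179.16], [-48.56, 103.87], [-65.8, 70.77], [-126.05, 130.52], [-82.76, 87.17], [-180, 180]. Speed limits (degrees/s): [127.2, 127.2, 147.25, 180, 180, 180].

## Interface

Orientations are given as [roll, pitch, yaw] about the fixed x, y, z axes, in that order (R = Rz(yaw) Ry(pitch) Rx(roll)).
In Python, from workcell import bot gives the robot as it stands.
- The arm moves only by the tool step_arm, never from a script. Its argument "targets" is a list of rows, each a list of 3 entries, a list of its own where there are three numbers: the opening, from 0 (shut) to 1 (fully open), then the shift along the world's x, y, z in mm, then the turn, a rotation vector about the world's x, y, z in rad. In form: [[grip, [tx, ty, tz], [wx, wy, wz]], ...]. A call has 1 to 8 rows; each row is the pose to reach, as a shift and turn from the pose commanded when the call began; what a row does not reach only later rows make up. A row lasts 1/10 s, in which the tool goes at most 50 mm and 8.59 degrees, less where a joint would pass 70% of its speed; a pose out of reach is approached as far as the arm can. A call with a gripper value outside its range is refused whole. The fingers move at their own pace and stop on an object; "force" is the grip in N (left out, the last holds). Time passes only in rows, so rows that repeat a pose let the fingers close. It gives the time, the measured TCP pose, the force, the opening and the grip force at its end, in the units of the state.
- bot.get_obs(): the state, without advancing time (a new reading comes with each control period).
- bot.camera(name): name is "scene" or "top" or "wrist"; returns (picture, depth): 480x640x3 uint8, red, green, blue; 480x640 float32, m along the optical axis (not along the pixel's ray), 0 where there is no reading.
- bot.camera_params(name): a dict with "K" (3x3 intrinsics, pixels), "R" (3x3) and "t" (3): a world point X has camera coordinates R X + t. Camera axes: x right, y down, z forward; pixel columns grow to the right and rows downward; lengths in m; the calibration is good to about 2 mm. A picture is of the moment at which its call begins: read the wrist's pose just before it. camera_params takes no time and is no camera call; for the wrist camera it gives the pose at the moment of the call.
- bot.job_done(): hands the job in; it is judged then, once.
The state is a dict: "time": time; "q": joint angles; "qd": joint speeds; "joint_efforts": joint torques, N m; "ee_pos": TCP position; "tcp_rot": TCP orientation; "wrist_force": force on the tool from outside, world axes, zero at the start; "torque": the same for the moment, N m; "opening": finger opening in m; "grasp_force": force on a finger pad.
Only numpy, scipy, OpenCV 4.12 (cv2) and the standard library are available. Lean on these libraries where they do the work, as an engineer would, in place of code of your own. Each camera call takes 0.05 s, during which the arm holds its last target. There are 200 camera calls.

## Task

Four wax trees stand on their rubber sprue bases, ready to be invested. Bring each steel flask to the base that fits its diameter, the taller of the two equal-diameter flasks going over the taller tree, and lower it gently over the tree until it stands upright, fully seated on the floor of the rubber cup. Leave the bases standing where they are, do not drop flasks or tip a tree, and do not disturb the glass jar or the yellow mould half that stand among them.

Things in the scene. Friction and masses are not known exactly. Their poses are not given: they have to be found in the camera images.
- flask_small: stainless-steel casting flask, a plain straight tube open at both ends: the thin one, 40 mm outer diameter, 50 mm tall, wall 2.5 mm, about 110 g. It stands upright, clear of the bases, on the bench at the start. Origin: on its axis at the lower end; z points up along the axis, yaw has no meaning.
- flask_short: stainless-steel casting flask, a plain straight tube open at both ends: the low one of the two of middle diameter: 52 mm outer diameter, 50 mm tall, wall 2.5 mm, about 140 g. It stands upright, clear of the bases, on the bench at the start. Origin: on its axis at the lower end; z points up along the axis, yaw has no meaning.
- flask_tall: stainless-steel casting flask, a plain straight tube open at both ends: the tall one of the two of middle diameter: 52 mm outer diameter, 80 mm tall, wall 2.5 mm, about 220 g. It stands upright, clear of the bases, on the bench at the start. Origin: on its axis at the lower end; z points up along the axis, yaw has no meaning.
- flask_wide: stainless-steel casting flask, a plain straight tube open at both ends: the widest, 64 mm outer diameter, 64 mm tall, wall 2.5 mm, about 220 g. It stands upright, clear of the bases, on the bench at the start. Origin: on its axis at the lower end; z points up along the axis, yaw has no meaning.
- base_small: loose black rubber sprue base: a shallow round cup, a pink wax tree fixed in its centre. tree 20 mm across, its top 45 mm above the table; cup 63 mm across outside, inside 54 mm at the rim, 47 mm at the floor: for the 40 mm flask. Cup floor, where the flask's lower end rests, 8 mm above the underside; rim 16 mm; 120 g. Origin: centre of the underside; z up.
- base_short: loose black rubber sprue base: a shallow round cup, a pink wax tree fixed in its centre. tree 28 mm across, its top 44 mm above the table; cup 75 mm across outside, inside 66 mm at the rim, 59 mm at the floor: for the 52 mm flask, the low one. Cup floor, where the flask's lower end rests, 8 mm above the underside; rim 16 mm; 160 g. Origin: centre of the underside; z up.
- base_tall: loose black rubber sprue base: a shallow round cup, a pink wax tree fixed in its centre. tree 28 mm across, its top 74 mm above the table; cup 75 mm across outside, inside 66 mm at the rim, 59 mm at the floor: for the 52 mm flask, the tall one. Cup floor, where the flask's lower end rests, 8 mm above the underside; rim 16 mm; 170 g. Origin: centre of the underside; z up.
- base_wide: loose black rubber sprue base: a shallow round cup, a pink wax tree fixed in its centre. tree 38 mm across, its top 58 mm above the table; cup 87 mm across outside, inside 78 mm at the rim, 71 mm at the floor: for the 64 mm flask. Cup floor, where the flask's lower end rests, 8 mm above the underside; rim 16 mm; 230 g. Origin: centre of the underside; z up.
- jar: bystander: small lidded glass jar, 60 mm diameter, 63 mm tall, dark lid. Origin: centre of its underside, z up. It stays where it is.
- mould: bystander: half of a yellow silicone mould lying among the flasks and bases, a flat disc 80 mm diameter and 16 mm thick (locating pips to 19 mm). Origin: centre of its underside, z up. It stays where it is.
There are look-alikes about, which are no part of the job. Leave any green look-alike of the base_small alone. Leave any purple look-alike of the flask_short alone.

How it is judged:
By the outcome, as a careful person would: the job done as asked, in the order asked, and still so for the second after the job is handed in, with the robot touching nothing.
It also fails if it takes over 102 s, if anything falls off the work surface, if the arm or the gripper's body presses on something with over 40 N, if the wrist force passes 120 N, or if a joint passes its speed limit or range.

## Working session

There is one attempt and no reset: what is moved stays moved. The work goes in short steps, Python scripts to look and compute and a tool call to move; the robot and the scene stay as the last step left them, time stands still between calls to the robot, and variables do not carry over. Pictures are saved under pics/ and viewed, at most 14 in all, crops included, and the job is handed in when it is done.

Besides the shell and the picture viewer there is one more tool, called after "Request:" as name([rows], argument=value, ...), one row to a line, values as JSON. step_arm: Moves the arm, as the interface text tells. Its arguments: {"type":"object","properties":{"targets":{"type":"array","items":{"type":"array"}},"force":{"type":"number"}},"required":["targets"]}

```bash
mkdir -p pics; ls; python3 - <<'E'
from workcell import bot
import cv2, numpy as np
o=bot.get_obs(); print(o)
for n in ("scene","top"):
    p,d=bot.camera(n); cv2.imwrite(f"pics/{n}0.png",p[:,:,::-1]); np.save(f"pics/{n}0.npy",d)
    c=bot.camera_params(n); print(n,np.round(c["K"],1).tolist(),np.round(c["R"],3).tolist(),np.round(c["t"],3).tolist(),(d==0).mean())
E
```

```text
pics
{'time': 0.0, 'q': array([6.72061143e+01, 5.01065987e+00, 1.00336082e+01, 9.50968983e+01,
       4.08044891e-04, 8.99982875e+01]), 'qd': array([ 0.00345856, -0.05525306,  0.03496255, -0.00472566, -0.00469578,
        0.01018376]), 'joint_efforts': array([ 1.33673915e-03, -5.20391679e+01,  4.64798605e+01,  1.63056829e-02,
       -6.32442698e-05,  1.83650087e-06]), 'ee_pos': array([0.21299423, 0.5068499 , 0.23057969]), 'tcp_rot': array([-1.79926050e+02, -4.10254762e-04,  1.57207826e+02]), 'wrist_force': array([-0.22442279,  0.14488244, -0.13229897]), 'torque': array([-0.01109595,  0.02881048,  0.03885446]), 'grasp_force': 0.0, 'opening': 0.08532018660789317}
scene [[557.5, 0.0, 316.3], [0.0, 557.5, 238.8], [0.0, 0.0, 1.0]] [[-0.58, 0.815, 0.003], [0.484, 0.347, -0.803], [-0.656, -0.464, -0.595]] [0.351, -0.246, 1.439] 0.007568359375
top [[509.4, 0.0, 320.9], [0.0, 509.4, 243.3], [0.0, 0.0, 1.0]] [[0.016, -1.0, -0.013], [-0.992, -0.014, -0.124], [0.124, 0.015, -0.992]] [-0.001, 0.579, 0.858] 0.0040494791666666665
```

View pics/scene0.png

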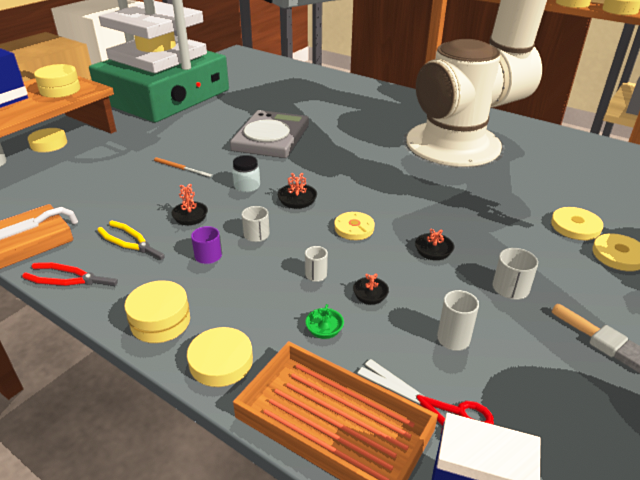

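View pics/top0.png

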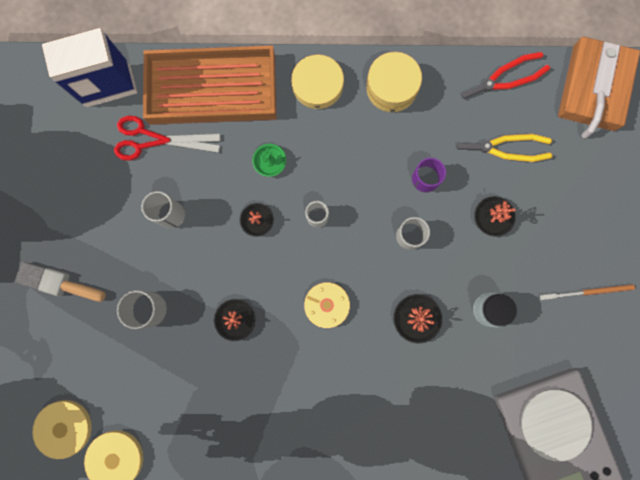

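The top view shows flasks: tall (157,207), small (317,213), short (413,233) and wide (138,309). Bases are small (257,219), tall (495,215), short (235,319) and wide (418,318). The jar is at (495,310) and the mould at (327,305). The look-alikes are the green base at (270,160) and the purple flask at (428,175), both to be left alone. Sizes will confirm these choices.

```bash
cat > h.py <<'E'
from workcell import bot
import cv2, numpy as np
from scipy.optimize import least_squares
def cloud(d,c):
    v,u=np.mgrid[:480,:640]; K=c["K"]
    P=np.stack([(u-K[0,2])/K[0,0]*d,(v-K[1,2])/K[1,1]*d,d],-1)
    return (P-np.array(c["t"]))@np.array(c["R"])
def fit(p,r=None):
    f=lambda x:np.hypot(p[:,0]-x[0],p[:,1]-x[1])-(x[2] if r is None else r)
    x0=[*((p.max(0)+p.min(0))/2)[:2],.03]
    return least_squares(f,x0,loss="soft_l1",f_scale=.001).x
E
python3 - <<'E'
from h import *
top={"f_tall":(157,207,80),"f_small":(317,213,50),"f_short":(413,233,50),"f_wide":(138,309,64),"b_small":(257,219,16),"b_tall":(495,215,16),"b_short":(235,319,16),"b_wide":(418,318,16),"jar":(495,310,63),"mould":(327,305,16)}
ct=bot.camera_params("top"); cs=bot.camera_params("scene")
At=cloud(np.load("pics/top0.npy"),ct); As=cloud(np.load("pics/scene0.npy"),cs)
T=cv2.imread("pics/top0.png").max(2); S=cv2.imread("pics/scene0.png").max(2)
K=ct["K"];R=np.array(ct["R"]);C=-R.T@np.array(ct["t"])
print("table z",np.median(At[260:280,380:640,2]),np.median(As[300:320,500:540,2]))
for n,(u,v,h) in top.items():
    h/=1000; r=R.T@np.linalg.solve(K,[u,v,1.]); g=C+r*(h-C[2])/r[2]
    for nm,A,I in(("top",At,T),("scn",As,S)):
        near=np.hypot(A[...,0]-g[0],A[...,1]-g[1])<.05
        tol=.004
        m=near&(abs(A[...,2]-h)<tol)
        if n[0]=="b": m=near&(A[...,2]>.009)&(A[...,2]<.02)&(I<70)
        p=A[m]; zz=A[near][:,2]
        if len(p)<8: print(n,nm,"few",len(p)); continue
        # outermost points per angle
        c=fit(p); a=np.arctan2(p[:,1]-c[1],p[:,0]-c[0]); rr=np.hypot(p[:,0]-c[0],p[:,1]-c[1])
        b=((a+np.pi)/(2*np.pi)*36).astype(int)
        o=np.array([p[b==k][rr[b==k].argmax()] for k in np.unique(b)])
        f=fit(o)
        print(n,nm,len(p),len(o),"fit",np.round(f[:2]*1000,1),"D",round(f[2]*2000,1),"mid",np.round((p.min(0)+p.max(0))[:2]*500,1),"zmax",round(np.percentile(zz,99.5)*1000,1),"zmed",round(np.median(p[:,2])*1000,1))
E
```

```text
table z -0.00022215497989509135 0.0016952736402898372
f_tall top 162 36 fit [632.1 286.4] D 51.0 mid [631.8 286.5] zmax 81.8 zmed 79.5
f_tall scn 278 36 fit [631.7 287.3] D 51.9 mid [631.7 287.4] zmax 82.7 zmed 80.2
f_small top 108 36 fit [631.5  16.4] D 38.6 mid [631.8  16.8] zmax 51.6 zmed 49.4
f_small scn 153 36 fit [631.3  17.6] D 39.4 mid [631.2  17.2] zmax 52.7 zmed 50.0
f_short top 140 36 fit [ 599.2 -152.8] D 50.7 mid [ 599.7 -152.5] zmax 51.6 zmed 49.6
f_short scn 175 36 fit [ 598.5 -152.2] D 51.9 mid [ 598.7 -152.5] zmax 52.9 zmed 49.7
f_wide top 217 36 fit [458.6 317.6] D 63.0 mid [458.6 317.4] zmax 65.8 zmed 63.2
f_wide scn 283 36 fit [458.4 318.6] D 64.0 mid [459.  318.5] zmax 66.9 zmed 63.6
b_small top 424 36 fit [623.1 125.3] D 59.7 mid [623.7 125.4] zmax 44.4 zmed 13.2
b_small scn 526 34 fit [623.1 126.7] D 60.3 mid [622.7 127.2] zmax 46.0 zmed 12.7
b_tall top 472 36 fit [ 635.5 -303.6] D 71.9 mid [ 636.1 -303.4] zmax 74.4 zmed 13.2
b_tall scn 439 33 fit [ 634.7 -301.8] D 71.8 mid [ 634.3 -302.6] zmax 76.7 zmed 12.2
b_short top 563 36 fit [443.2 158.9] D 72.2 mid [443.3 159.1] zmax 44.5 zmed 13.3
b_short scn 535 32 fit [443.2 159.7] D 72.8 mid [442.2 158.9] zmax 46.3 zmed 11.8
b_wide top 677 36 fit [ 450.9 -164.1] D 83.8 mid [ 451.2 -164.1] zmax 58.8 zmed 12.7
b_wide scn 471 33 fit [ 450. -162.] D 84.3 mid [ 450.  -161.9] zmax 60.6 zmed 12.1
jar top 814 36 fit [ 468.  -293.1] D 52.8 mid [ 468.3 -293.6] zmax 65.9 zmed 62.6
jar scn 265 36 fit [ 467.8 -291.9] D 52.6 mid [ 466.6 -292.3] zmax 66.9 zmed 64.5
mould top 1561 36 fit [471.4  -3.1] D 78.5 mid [471.4  -2.8] zmax 923.0 zmed 16.0
mould scn 744 36 fit [471.1  -2. ] D 79.7 mid [471.   -1.3] zmax 21.6 zmed 17.7
```

Every measured diameter and height matches the description, and the two cameras agree within 2 mm. I'll move over flask_wide and check it with the wrist camera.

Request:
step_arm([
  [1,[31,-24,-5],[0,0,-0.05]],
  [1,[62,-47,-10],[0,0,-0.1]],
  [1,[93,-71,-20],[0,0,-0.15]],
  [1,[123,-94,-30],[0,0,-0.2]],
  [1,[154,-118,-40],[0,0,-0.25]],
  [1,[184,-142,-50],[0,0,-0.3]],
  [1,[215,-165,-60],[0,0,-0.35]],
  [1,[245.5,-189,-70],[0,0,-0.387]],
], force=40)

```text
time: 0.9
ee_pos: [0.4596, 0.3168, 0.1605]
tcp_rot: [-180.0, -0.0, 134.9]
wrist_force: [0.6, 0.2, 0.5]
opening: 0.0856
grasp_force: 0.0
```

```bash
python3 - <<'E'
from h import *
o=bot.get_obs(); print(o["time"],o["ee_pos"],o["tcp_rot"],o["q"],o["wrist_force"])
c=bot.camera_params("wrist");p,d=bot.camera("wrist"); cv2.imwrite("pics/w1.png",p[:,:,::-1])
A=cloud(d,c); print(np.round(c["R"],2).tolist(),(d==0).mean())
m=(abs(A[...,2]-.064)<.003)&(np.hypot(A[...,0]-.4586,A[...,1]-.318)<.045)&(d>0)
print(m.sum(), fit(A[m]) if m.sum()>20 else 0)
E
```

```text
0.9 [0.45955839 0.31682028 0.16054866] [-1.79975140e+02 -8.48678561e-03  1.34919385e+02] [3.45804561e+01 5.25156943e+00 2.53954921e+00 8.73139592e+01
 3.88735669e-03 7.96610687e+01] [0.60031336 0.2416642  0.5238804 ]
[[0.71, 0.71, -0.0], [0.68, -0.68, 0.27], [0.19, -0.19, -0.96]] 0.004153645833333333
937 [0.45751763 0.31810056 0.03033857]
```

View w1.

View pics/w1.png

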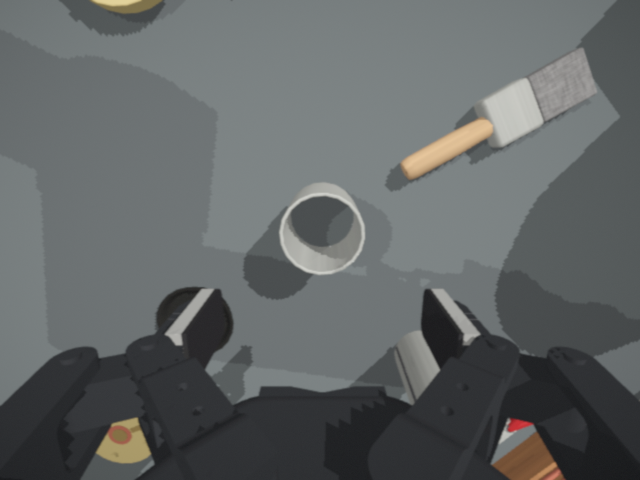

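Request:
step_arm([
  [1,[-1.0,1.2,-20],[0,0,0]],
  [1,[-1.0,1.2,-45],[0,0,0]],
  [1,[-1.0,1.2,-70],[0,0,0]],
  [1,[-1.0,1.2,-95],[0,0,0]],
  [1,[-1.0,1.2,-115],[0,0,0]],
  [1,[-1.0,1.2,-128],[0,0,0]],
  [1,[-1.0,1.2,-128],[0,0,0]],
])

```text
time: 1.65
ee_pos: [0.4565, 0.3186, 0.0313]
tcp_rot: [-179.8, -0.0, 135.0]
wrist_force: [-0.3, 0.3, 0.6]
opening: 0.0855
grasp_force: 0.0
```

Request:
step_arm([
  [0.6,[0,0,0],[0,0,0]],
  [0.6,[0,0,0],[0,0,0]],
  [0.5,[0,0,0],[0,0,0]],
  [0.5,[0,0,0],[0,0,0]],
  [0.5,[0,0,0],[0,0,0]],
  [0.5,[0,0,0],[0,0,0]],
], force=40)

```text
time: 2.25
ee_pos: [0.4582, 0.3197, 0.035]
tcp_rot: [179.9, 0.0, 135.0]
wrist_force: [-1.2, -0.6, 6.5]
opening: 0.0634
grasp_force: 45.0
```

Flask_wide is at (322,232) in the wrist view, with base_short at (195,320), and it's gripped at 63.4 mm, as expected. Lift and carry it to base_wide.

Request:
step_arm([
  [0.5,[0,0,3],[0,0,0]],
  [0.5,[0,0,10],[0,0,0]],
  [0.5,[0,0,22],[0,0,0]],
  [0.5,[0,0,40],[0,0,0]],
  [0.5,[0,0,60],[0,0,0]],
  [0.5,[0,0,80],[0,0,0]],
  [0.5,[0,0,95],[0,0,0]],
  [0.5,[0,0,100],[0,0,0]],
])

```text
time: 3.05
ee_pos: [0.4582, 0.3197, 0.1356]
tcp_rot: [179.8, 0.0, 135.0]
wrist_force: [0.8, 0.6, -2.5]
opening: 0.0631
grasp_force: 44.6
```

Request:
step_arm([
  [0.5,[0,-20,0],[0,0,0]],
  [0.5,[0,-55,0],[0,0,0]],
  [0.5,[0,-90,0],[0,0,0]],
  [0.5,[0,-130,0],[0,0,0]],
  [0.5,[0,-170,0],[0,0,0]],
  [0.5,[0,-210,0],[0,0,0]],
  [0.5,[0,-235,0],[0,0,0]],
  [0.5,[0,-245,0],[0,0,0]],
])

```text
time: 3.85
ee_pos: [0.4572, 0.0723, 0.133]
tcp_rot: [-180.0, -0.0, 134.9]
wrist_force: [-0.3, 1.1, -1.6]
opening: 0.0634
grasp_force: 44.8
```

Request:
step_arm([
  [0.5,[-1,-20,0],[0,0,0]],
  [0.5,[-2,-55,0],[0,0,0]],
  [0.5,[-3,-90,0],[0,0,0]],
  [0.5,[-4,-130,0],[0,0,0]],
  [0.5,[-5,-170,0],[0,0,0]],
  [0.5,[-6,-205,0],[0,0,0]],
  [0.5,[-7,-230,0],[0,0,0]],
  [0.5,[-7,-237,0],[0,0,0]],
])

```text
time: 4.65
ee_pos: [0.4505, -0.1643, 0.1328]
tcp_rot: [-180.0, -0.0, 134.9]
wrist_force: [-1.2, -0.1, -2.4]
opening: 0.0632
grasp_force: 44.9
```

```bash
cat >> h.py <<'E'
def rim(A,d,h0,h1,g,r0):
    m=(d>0)&(A[...,2]>h0)&(A[...,2]<h1)&(np.hypot(A[...,0]-g[0],A[...,1]-g[1])<r0)
    p=A[m]
    if len(p)<20: return None
    c=fit(p); a=np.arctan2(p[:,1]-c[1],p[:,0]-c[0]); rr=np.hypot(p[:,0]-c[0],p[:,1]-c[1])
    b=((a+np.pi)/(2*np.pi)*36).astype(int)
    o=np.array([p[b==k][rr[b==k].argmax()] for k in np.unique(b)])
    f=fit(o); return np.round([f[0]*1e3,f[1]*1e3,f[2]*2e3,np.median(p[:,2])*1e3,len(o)],1)
def look(name,fn,flask=None,base=None):
    o=bot.get_obs(); c=bot.camera_params(name); p,d=bot.camera(name)
    cv2.imwrite(f"pics/{fn}.png",p[:,:,::-1]); A=cloud(d,c)
    A[p.min(2)>200]=A[p.min(2)>200]
    if flask: print(name,"flask",rim(A,d,flask[2]-.005,flask[2]+.005,flask,flask[3]))
    if base:
        d2=np.where(p.max(2)<70,d,0); print(name,"base",rim(A,d2,.009,.02,base,.055))
    return o,p,d,A
E
python3 - <<'E'
from h import *
o,p,d,A=look("wrist","w2",None,(.4505,-.163))
print(o["time"],o["ee_pos"],o["tcp_rot"],o["opening"],o["wrist_force"])
z=o["ee_pos"][2]-.035+.064
look("scene","s2",(*o["ee_pos"][:2],z,.036),(.4505,-.163))
look("top","t2",(*o["ee_pos"][:2],z,.036))
E
```

```text
wrist base [ 449.6 -164.1   85.2   14.8   30. ]
4.65 [ 0.45048354 -0.16430036  0.13284369] [-1.79978533e+02 -2.67284143e-02  1.34917128e+02] 0.06321796548179734 [-1.18339997 -0.12325073 -2.40458195]
scene flask [ 451.6 -163.5   64.5  161.8   31. ]
scene base [ 450.3 -162.2   83.8   11.8   32. ]
top flask [ 451.9 -162.5   61.7  161.1   10. ]
```

Request:
step_arm([
  [0.5,[-1.2,0.4,-5],[0,0,0]],
  [0.5,[-1.2,0.4,-18],[0,0,0]],
  [0.5,[-1.2,0.4,-33],[0,0,0]],
  [0.5,[-1.2,0.4,-48],[0,0,0]],
  [0.5,[-1.2,0.4,-62],[0,0,0]],
  [0.5,[-1.2,0.4,-72],[0,0,0]],
  [0.5,[-1.2,0.4,-78],[0,0,0]],
  [0.5,[-1.2,0.4,-80],[0,0,0]],
])

```text
time: 5.6
ee_pos: [0.4491, -0.1623, 0.0525]
tcp_rot: [-180.0, -0.0, 135.0]
wrist_force: [-0.6, 0.2, -2.6]
opening: 0.0634
grasp_force: 44.9
```

Request:
step_arm([
  [0.5,[0,0,-2],[0,0,0]],
  [0.5,[0,0,-4],[0,0,0]],
  [0.5,[0,0,-5.5],[0,0,0]],
  [0.5,[0,0,-6.5],[0,0,0]],
  [0.5,[0,0,-7.5],[0,0,0]],
  [0.5,[0,0,-8],[0,0,0]],
  [0.5,[0,0,-8],[0,0,0]],
])

```text
time: 6.3
ee_pos: [0.4494, -0.1623, 0.0453]
tcp_rot: [180.0, -0.0, 135.0]
wrist_force: [-0.0, 0.0, -1.9]
opening: 0.0634
grasp_force: 44.9
```

```bash
python3 - <<'E'
from h import *
o,p,d,A=look("scene","s3",(.4505,-.163,.072,.04),(.4505,-.163))
print(o["time"],o["ee_pos"],o["tcp_rot"],o["opening"],o["wrist_force"])
look("wrist","w3",(.4505,-.163,.072,.04),(.4505,-.163))
E
```

```text
scene flask [ 450.7 -161.6   64.5   72.5   30. ]
scene base [ 450.5 -162.    84.    14.5   27. ]
6.3 [ 0.44936922 -0.16234881  0.04526736] [ 1.79999111e+02 -3.82314409e-04  1.35034699e+02] 0.06337399401630762 [-0.04980949  0.04170424 -1.89128098]
wrist flask [ 449.6 -163.    64.    73.    36. ]
wrist base [ 442.2 -157.2   70.8   15.    32. ]
```

Request:
step_arm([
  [0.5,[0,0,-0.5],[0,0,0]],
  [0.5,[0,0,-1],[0,0,0]],
  [0.5,[0,0,-1.5],[0,0,0]],
  [0.5,[0,0,-2],[0,0,0]],
  [0.5,[0,0,-2],[0,0,0]],
])

```text
time: 6.9
ee_pos: [0.4493, -0.1624, 0.0432]
tcp_rot: [-180.0, -0.0, 135.0]
wrist_force: [0.5, 0.1, -2.9]
opening: 0.0634
grasp_force: 44.9
```

Request:
step_arm([
  [0.5,[0,0,-0.5],[0,0,0]],
  [0.5,[0,0,-1],[0,0,0]],
  [0.5,[0,0,-1.3],[0,0,0]],
  [0.5,[0,0,-1.6],[0,0,0]],
  [0.5,[0,0,-1.6],[0,0,0]],
])

```text
time: 7.4
ee_pos: [0.4495, -0.1624, 0.0429]
tcp_rot: [180.0, 0.1, 135.0]
wrist_force: [-5.5, 1.4, 10.2]
opening: 0.0633
grasp_force: 45.9
```

Request:
step_arm([
  [0.5,[0,0,0.8],[0,0,0]],
  [0.8,[0,0,0.8],[0,0,0]],
  [1,[0,0,0.8],[0,0,0]],
  [1,[0,0,0.8],[0,0,0]],
  [1,[0,0,0.8],[0,0,0]],
  [1,[0,0,0.8],[0,0,0]],
])

```text
time: 8.0
ee_pos: [0.4494, -0.1624, 0.0424]
tcp_rot: [-180.0, -0.0, 135.0]
wrist_force: [-0.6, 0.0, -0.4]
opening: 0.0855
grasp_force: 0.0
```

Request:
step_arm([
  [1,[0,0,5],[0,0,0]],
  [1,[0,0,20],[0,0,0]],
  [1,[0,0,40],[0,0,0]],
  [1,[0,0,65],[0,0,0]],
  [1,[20,2,85],[0,0,0]],
  [1,[50,4,100],[0,0,0]],
  [1,[80,6,100],[0,0,0]],
  [1,[110,8,100],[0,0,0]],
])

```text
time: 8.8
ee_pos: [0.561, -0.1544, 0.1447]
tcp_rot: [179.9, 0.1, 135.0]
wrist_force: [0.0, 0.6, -0.3]
opening: 0.0856
grasp_force: 0.0
```

```bash
python3 - <<'E'
from h import *
look("scene","s4",(.4505,-.163,.072,.04),(.4505,-.163)); look("scene","s4",(.599,-.1525,.05,.034))
o,p,d,A=look("top","t4",(.4505,-.163,.072,.04),(.4505,-.163))
look("wrist","w4",(.599,-.1525,.05,.034))
print(o["time"],o["ee_pos"],o["tcp_rot"],o["opening"],o["wrist_force"])
E
```

```text
scene flask [ 450.  -161.9   64.6   71.4   36. ]
scene base [ 451.5 -161.6   82.5   15.1   25. ]
scene flask [ 598.7 -151.8   51.9   49.6   35. ]
top flask [ 451.1 -162.8   62.7   71.3   20. ]
top base [ 451.4 -162.8   83.1   13.9   25. ]
wrist flask [ 598.4 -153.4   51.5   49.4   36. ]
8.9 [ 0.5620072  -0.15399586  0.14276111] [1.79965501e+02 3.61610768e-02 1.35097819e+02] 0.0854068588263371 [-0.14400862 -0.90731097 -0.04423422]
```

Flask_wide is seated: its top is at about 71.4 mm against 72 nominal, and it is concentric with the cup. Next is flask_short.

Request:
step_arm([
  [1,[20,0.8,0],[0,0,0]],
  [1,[37,1.5,-15],[0,0,0]],
  [1,[37,1.5,-40],[0,0,0]],
  [1,[37,1.5,-70],[0,0,0]],
  [1,[37,1.5,-95],[0,0,0]],
  [1,[37,1.5,-115],[0,0,0]],
  [1,[37,1.5,-125],[0,0,0]],
  [1,[37,1.5,-125],[0,0,0]],
])

```text
time: 9.8
ee_pos: [0.5953, -0.1528, 0.017]
tcp_rot: [-179.9, -0.1, 135.0]
wrist_force: [0.1, 0.4, 0.1]
opening: 0.0853
grasp_force: 0.0
```

Request:
step_arm([
  [0.5,[0,0,0],[0,0,0]],
  [0.5,[0,0,0],[0,0,0]],
  [0.4,[0,0,0],[0,0,0]],
  [0.4,[0,0,0],[0,0,0]],
  [0.4,[0,0,0],[0,0,0]],
  [0.4,[0,0,0],[0,0,0]],
  [0.4,[0,0,0],[0,0,0]],
])

```text
time: 10.5
ee_pos: [0.5972, -0.1531, 0.0194]
tcp_rot: [179.9, 0.1, 135.0]
wrist_force: [-1.7, 0.7, 6.1]
opening: 0.0513
grasp_force: 41.4
```

Request:
step_arm([
  [0.4,[0,0,3],[0,0,0]],
  [0.4,[0,0,10],[0,0,0]],
  [0.4,[0,0,22],[0,0,0]],
  [0.4,[0,0,40],[0,0,0]],
  [0.4,[0,0,60],[0,0,0]],
  [0.4,[0,0,80],[0,0,0]],
  [0.4,[0,0,95],[0,0,0]],
  [0.4,[0,0,100],[0,0,0]],
])

```text
time: 11.3
ee_pos: [0.5972, -0.1531, 0.12]
tcp_rot: [179.9, 0.1, 135.0]
wrist_force: [0.5, 1.1, -0.9]
opening: 0.0512
grasp_force: 41.9
```

Request:
step_arm([
  [0.4,[-8,15,0],[0,0,0]],
  [0.4,[-20,40,0],[0,0,0]],
  [0.4,[-35,70,0],[0,0,0]],
  [0.4,[-50,100,0],[0,0,0]],
  [0.4,[-65,131,0],[0,0,0]],
  [0.4,[-80,161,0],[0,0,0]],
  [0.4,[-95,191,0],[0,0,0]],
  [0.4,[-105,211,0],[0,0,0]],
])

```text
time: 12.1
ee_pos: [0.4901, 0.0597, 0.1172]
tcp_rot: [-180.0, -0.0, 135.1]
wrist_force: [-0.1, 0.6, -1.5]
opening: 0.0514
grasp_force: 41.9
```

Request:
step_arm([
  [0.4,[-12,25,0],[0,0,0]],
  [0.4,[-27,52,0],[0,0,0]],
  [0.4,[-40,80,0],[0,0,0]],
  [0.4,[-48,96,0],[0,0,0]],
  [0.4,[-50,101,0],[0,0,0]],
  [0.4,[-50,101,0],[0,0,0]],
])

```text
time: 12.7
ee_pos: [0.4411, 0.1595, 0.1173]
tcp_rot: [-180.0, -0.0, 135.1]
wrist_force: [-1.0, -0.0, -0.5]
opening: 0.0512
grasp_force: 41.9
```

```bash
python3 - <<'E'
from h import *
b=(.4432,.1593)
o,p,d,A=look("wrist","w5",None,b)
print(o["time"],o["ee_pos"],o["tcp_rot"],o["opening"],o["wrist_force"])
z=o["ee_pos"][2]-.019+.05
look("scene","s5",(*o["ee_pos"][:2],z,.031),b)
look("top","t5",(*o["ee_pos"][:2],z,.031))
E
```

```text
wrist base [442.  158.9  73.2  14.9  28. ]
12.7 [0.44114254 0.15946805 0.11729707] [-1.79982378e+02 -2.15957780e-03  1.35108634e+02] 0.05116446154625626 [-1.03385617 -0.04774414 -0.51996455]
scene flask [440.3 161.9  58.7 148.1  21. ]
scene base [442.9 160.1  72.   12.1  32. ]
top flask [442.2 158.3  53.7 147.7  11. ]
```

Request:
step_arm([
  [0.4,[0.7,0,-5],[0,0,0]],
  [0.4,[0.7,0,-18],[0,0,0]],
  [0.4,[0.7,0,-33],[0,0,0]],
  [0.4,[0.7,0,-48],[0,0,0]],
  [0.4,[0.7,0,-62],[0,0,0]],
  [0.4,[0.7,0,-74],[0,0,0]],
  [0.4,[0.7,0,-81],[0,0,0]],
  [0.4,[0.7,0,-84],[0,0,0]],
])

```text
time: 13.65
ee_pos: [0.4417, 0.159, 0.0325]
tcp_rot: [-179.9, -0.0, 135.0]
wrist_force: [0.6, -0.7, -1.3]
opening: 0.0513
grasp_force: 41.9
```

```bash
python3 - <<'E'
from h import *
b=(.4432,.1593)
o,p,d,A=look("wrist","w6",(*b,.063,.03),b)
print(o["time"],o["ee_pos"],o["opening"],o["wrist_force"])
look("scene","s6",(*b,.063,.03),b)
E
```

```text
wrist flask [442.3 158.   52.6  62.5  36. ]
wrist base [436.9 164.2  63.   15.   33. ]
13.65 [0.44170817 0.15904816 0.03254677] 0.0513370560456406 [ 0.59438233 -0.67556452 -1.29735109]
scene flask [441.5 161.9  57.6  62.8  21. ]
scene base [443.4 160.2  72.   15.2  27. ]
```

Request:
step_arm([
  [0.4,[0,0.6,-1],[0,0,0]],
  [0.4,[0,0.6,-2],[0,0,0]],
  [0.4,[0,0.6,-3],[0,0,0]],
  [0.4,[0,0.6,-3.7],[0,0,0]],
  [0.4,[0,0.6,-4.2],[0,0,0]],
  [0.4,[0,0.6,-4.6],[0,0,0]],
  [0.4,[0,0.6,-4.6],[0,0,0]],
])

```text
time: 14.45
ee_pos: [0.442, 0.1597, 0.0288]
tcp_rot: [-180.0, -0.0, 135.0]
wrist_force: [0.9, -0.1, -1.2]
opening: 0.0513
grasp_force: 41.9
```

Request:
step_arm([
  [0.4,[0,0,-0.4],[0,0,0]],
  [0.4,[0,0,-0.8],[0,0,0]],
  [0.4,[0,0,-0.8],[0,0,0]],
])

```text
time: 14.75
ee_pos: [0.442, 0.1597, 0.028]
tcp_rot: [-180.0, -0.0, 135.0]
wrist_force: [0.1, 0.5, -1.9]
opening: 0.0511
grasp_force: 41.9
```

Request:
step_arm([
  [0.4,[0,0,-0.5],[0,0,0]],
  [0.4,[0,0,-1],[0,0,0]],
  [0.4,[0,0,-1.3],[0,0,0]],
  [0.4,[0,0,-1.5],[0,0,0]],
  [0.4,[0,0,-1.5],[0,0,0]],
])

```text
time: 15.25
ee_pos: [0.4421, 0.1598, 0.0274]
tcp_rot: [180.0, 0.0, 135.0]
wrist_force: [-4.0, -1.7, 6.9]
opening: 0.0514
grasp_force: 42.6
```

Contact at the predicted height, so I'll release. Next is flask_small.

Request:
step_arm([
  [0.4,[0,0,0.7],[0,0,0]],
  [0.7,[0,0,0.7],[0,0,0]],
  [1,[0,0,0.7],[0,0,0]],
  [1,[0,0,0.7],[0,0,0]],
  [1,[0,0,0.7],[0,0,0]],
  [1,[0,0,0.7],[0,0,0]],
  [1,[0,0,5],[0,0,0]],
  [1,[0,0,20],[0,0,0]],
])

```text
time: 16.05
ee_pos: [0.4412, 0.1594, 0.0458]
tcp_rot: [-179.9, -0.1, 135.0]
wrist_force: [-0.2, 0.6, -0.1]
opening: 0.0856
grasp_force: 0.0
```

Request:
step_arm([
  [1,[0,0,40],[0,0,0]],
  [1,[0,0,70],[0,0,0]],
  [1,[15,-11,80],[0,0,0]],
  [1,[45,-34,80],[0,0,0]],
  [1,[80,-61,80],[0,0,0]],
  [1,[115,-87,80],[0,0,0]],
  [1,[150,-113,80],[0,0,0]],
  [1,[170,-128,80],[0,0,0]],
])

```text
time: 16.85
ee_pos: [0.614, 0.0297, 0.1263]
tcp_rot: [-180.0, 0.0, 135.0]
wrist_force: [-0.6, 0.7, 0.5]
opening: 0.0856
grasp_force: 0.0
```

```bash
python3 - <<'E'
from h import *
b=(.4432,.1593); f=(.6314,.017,.05,.028)
look("scene","s7",(*b,.058,.034),b)
look("top","t7",(*b,.058,.034),b)
o,p,d,A=look("wrist","w7",f)
print(o["time"],o["ee_pos"],o["tcp_rot"],o["opening"],o["wrist_force"])
E
```

```text
scene flask [443.3 159.6  51.7  57.4  36. ]
scene base [443.  160.1  71.8  15.1  27. ]
top flask None
top base None
wrist flask [631.   16.4  39.6  49.4  36. ]
16.95 [0.61385364 0.029638   0.12580893] [-1.79968359e+02 -5.14855115e-04  1.34884663e+02] 0.08529646051392878 [-0.9809629   0.13288172 -0.52828854]
```

Request:
step_arm([
  [1,[10,-8,0],[0,0,0]],
  [1,[18,-13.5,-10],[0,0,0]],
  [1,[18,-13.5,-30],[0,0,0]],
  [1,[18,-13.5,-55],[0,0,0]],
  [1,[18,-13.5,-80],[0,0,0]],
  [1,[18,-13.5,-100],[0,0,0]],
  [1,[18,-13.5,-109],[0,0,0]],
  [1,[18,-13.5,-109],[0,0,0]],
])

```text
time: 17.8
ee_pos: [0.6292, 0.0184, 0.0161]
tcp_rot: [-179.9, -0.1, 135.1]
wrist_force: [0.5, 0.2, 0.8]
opening: 0.0856
grasp_force: 0.0
```

Request:
step_arm([
  [0.5,[0,0,0],[0,0,0]],
  [0.5,[0,0,0],[0,0,0]],
  [0.35,[0,0,0],[0,0,0]],
  [0.3,[0,0,0],[0,0,0]],
  [0.25,[0,0,0],[0,0,0]],
  [0.25,[0,0,0],[0,0,0]],
  [0.25,[0,0,0],[0,0,0]],
  [0.25,[0,0,0],[0,0,0]],
], force=35)

```text
time: 18.6
ee_pos: [0.6307, 0.0183, 0.0189]
tcp_rot: [179.9, 0.1, 135.0]
wrist_force: [-0.9, 0.0, 6.5]
opening: 0.0391
grasp_force: 35.3
```

Request:
step_arm([
  [0.25,[0,0,3],[0,0,0]],
  [0.25,[0,0,10],[0,0,0]],
  [0.25,[0,0,22],[0,0,0]],
  [0.25,[0,0,40],[0,0,0]],
  [0.25,[0,0,60],[0,0,0]],
  [0.25,[0,0,80],[0,0,0]],
  [0.25,[0,0,95],[0,0,0]],
  [0.25,[0,0,100],[0,0,0]],
])

```text
time: 19.4
ee_pos: [0.6309, 0.0183, 0.1201]
tcp_rot: [179.9, 0.1, 135.0]
wrist_force: [-0.3, 0.3, -0.7]
opening: 0.0388
grasp_force: 35.3
```

Request:
step_arm([
  [0.25,[-1,12,0],[0,0,0]],
  [0.25,[-3,35,0],[0,0,0]],
  [0.25,[-5,60,0],[0,0,0]],
  [0.25,[-6,85,0],[0,0,0]],
  [0.25,[-8,102,0],[0,0,0]],
  [0.25,[-8,108,0],[0,0,0]],
  [0.25,[-8,108,0],[0,0,0]],
])

```text
time: 20.1
ee_pos: [0.6218, 0.127, 0.117]
tcp_rot: [-180.0, -0.0, 135.1]
wrist_force: [-0.5, -0.4, -1.3]
opening: 0.0392
grasp_force: 35.4
```

```bash
python3 - <<'E'
from h import *
b=(.623,.126)
o,p,d,A=look("wrist","w8",None,b)
print(o["time"],o["ee_pos"],o["tcp_rot"],o["opening"],o["wrist_force"])
z=o["ee_pos"][2]-.019+.05
look("wrist","w8",(*b,z,.026)); look("scene","s8",(*b,z,.026),b)
look("top","t8",(*b,z,.026))
E
```

```text
wrist base [621.2 125.9  60.1  14.4  29. ]
20.1 [0.621784   0.12699457 0.11703621] [-1.79960804e+02 -2.03175706e-02  1.35110604e+02] 0.0392249764124916 [-0.49657744 -0.44998583 -1.27564801]
wrist flask [622.7 124.8  40.8 147.6  36. ]
scene flask [618.8 132.4  53.9 148.3  16. ]
scene base [622.9 126.9  60.1  12.8  35. ]
top flask None
```

Request:
step_arm([
  [0.25,[-0.8,0.6,-5],[0,0,0]],
  [0.25,[-0.8,0.6,-18],[0,0,0]],
  [0.25,[-0.8,0.6,-33],[0,0,0]],
  [0.25,[-0.8,0.6,-48],[0,0,0]],
  [0.25,[-0.8,0.6,-62],[0,0,0]],
  [0.25,[-0.8,0.6,-74],[0,0,0]],
  [0.25,[-0.8,0.6,-80],[0,0,0]],
  [0.25,[-0.8,0.6,-82],[0,0,0]],
])

```text
time: 21.1
ee_pos: [0.6209, 0.1268, 0.0346]
tcp_rot: [-179.9, -0.0, 135.0]
wrist_force: [-0.3, -0.2, -0.5]
opening: 0.0392
grasp_force: 35.4
```

```bash
python3 - <<'E'
from h import *
b=(.623,.126)
o,p,d,A=look("wrist","w9",(*b,.065,.026),b)
print(o["time"],o["ee_pos"],o["opening"],o["wrist_force"])
E
```

```text
wrist flask [621.8 125.5  40.7  64.9  36. ]
wrist base [617.7 129.8  52.9  15.2  25. ]
21.1 [0.62090955 0.12680694 0.03463672] 0.03917282677292913 [-0.25435551 -0.21670132 -0.54199099]
```

View pics/w9.png

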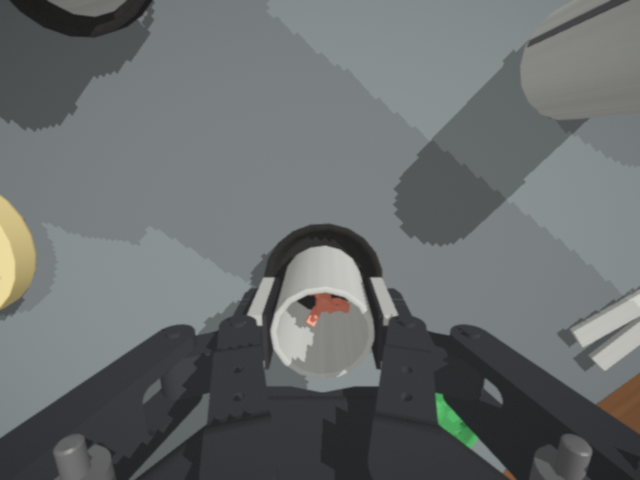

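The view shows flask_small (322,330) inside the base_small cup (323,280), with the tree within it. The green base at (455,420) is clear. Seat it now.

Request:
step_arm([
  [0.25,[0,0,-1.2],[0,0,0]],
  [0.25,[0,0,-2.4],[0,0,0]],
  [0.25,[0,0,-3.6],[0,0,0]],
  [0.25,[0,0,-4.6],[0,0,0]],
  [0.25,[0,0,-5.4],[0,0,0]],
  [0.25,[0,0,-6],[0,0,0]],
  [0.25,[0,0,-6.5],[0,0,0]],
  [0.25,[0,0,-6.5],[0,0,0]],
])

```text
time: 21.95
ee_pos: [0.6212, 0.1268, 0.029]
tcp_rot: [-180.0, -0.0, 135.0]
wrist_force: [0.2, -0.2, -0.5]
opening: 0.0394
grasp_force: 35.4
```

Request:
step_arm([
  [0.25,[0,0,-0.4],[0,0,0]],
  [0.25,[0,0,-0.8],[0,0,0]],
  [0.25,[0,0,-0.8],[0,0,0]],
])

```text
time: 22.25
ee_pos: [0.6212, 0.1268, 0.0282]
tcp_rot: [-180.0, -0.0, 135.0]
wrist_force: [-0.5, -0.2, -1.3]
opening: 0.0393
grasp_force: 35.4
```

Request:
step_arm([
  [0.25,[0,0,-0.5],[0,0,0]],
  [0.25,[0,0,-1],[0,0,0]],
  [0.25,[0,0,-1.4],[0,0,0]],
  [0.25,[0,0,-1.7],[0,0,0]],
  [0.25,[0,0,-1.7],[0,0,0]],
])

```text
time: 22.75
ee_pos: [0.6213, 0.1269, 0.0269]
tcp_rot: [180.0, 0.0, 135.0]
wrist_force: [-1.5, -0.1, 3.7]
opening: 0.0392
grasp_force: 35.7
```

Request:
step_arm([
  [0.25,[0,0,0.6],[0,0,0]],
  [0.5,[0,0,0.6],[0,0,0]],
  [0.8,[0,0,0.6],[0,0,0]],
  [1,[0,0,0.6],[0,0,0]],
  [1,[0,0,0.6],[0,0,0]],
  [1,[0,0,0.6],[0,0,0]],
  [1,[0,0,5],[0,0,0]],
  [1,[0,0,20],[0,0,0]],
])

```text
time: 23.55
ee_pos: [0.6203, 0.1267, 0.0458]
tcp_rot: [-179.9, -0.1, 135.0]
wrist_force: [-0.3, -0.7, 0.2]
opening: 0.0852
grasp_force: 0.0
```

Request:
step_arm([
  [1,[0,0,40],[0,0,0]],
  [1,[0,0,75],[0,0,0]],
  [1,[1,10,105],[0,0,0]],
  [1,[3,40,115],[0,0,0]],
  [1,[5,75,115],[0,0,0]],
  [1,[7,105,115],[0,0,0]],
  [1,[9,130,115],[0,0,0]],
  [1,[10,145,115],[0,0,0]],
])

```text
time: 24.35
ee_pos: [0.6312, 0.2737, 0.1627]
tcp_rot: [179.9, 0.0, 135.1]
wrist_force: [0.6, 0.1, 0.2]
opening: 0.0848
grasp_force: 0.0
```

```bash
python3 - <<'E'
from h import *
b=(.623,.126); f=(.632,.287,.08,.034)
look("scene","s10",(*b,.058,.028),b)
look("top","t10",(*b,.058,.028),b)
o,p,d,A=look("wrist","w10",f)
print(o["time"],o["ee_pos"],o["tcp_rot"],o["opening"],o["wrist_force"])
E
```

```text
scene flask [622.4 126.2  39.7  57.6  35. ]
scene base [623.6 127.2  59.5  15.4  28. ]
top flask [622.6 125.5  38.6  57.5  36. ]
top base [623.  125.3  59.3  14.3  29. ]
wrist flask [631.6 286.8  51.5  79.5  36. ]
24.45 [0.63113592 0.27342128 0.16203551] [1.79975023e+02 8.41510761e-04 1.35145893e+02] 0.0855175644475087 [-0.10394117 -0.12502882  0.19159784]
```

Flask_small is seated, with its top at 57.5 mm. Now flask_tall.

Request:
step_arm([
  [1,[0.5,10,0],[0,0,0]],
  [1,[0.8,14,-10],[0,0,0]],
  [1,[0.8,14,-35],[0,0,0]],
  [1,[0.8,14,-60],[0,0,0]],
  [1,[0.8,14,-85],[0,0,0]],
  [1,[0.8,14,-108],[0,0,0]],
  [1,[0.8,14,-118],[0,0,0]],
  [1,[0.8,14,-118],[0,0,0]],
])

```text
time: 25.3
ee_pos: [0.6312, 0.2851, 0.0416]
tcp_rot: [-179.8, -0.1, 135.0]
wrist_force: [-0.3, 0.2, 0.2]
opening: 0.0855
grasp_force: 0.0
```

Request:
step_arm([
  [0.5,[0,0,0],[0,0,0]],
  [0.5,[0,0,0],[0,0,0]],
  [0.4,[0,0,0],[0,0,0]],
  [0.4,[0,0,0],[0,0,0]],
  [0.4,[0,0,0],[0,0,0]],
  [0.4,[0,0,0],[0,0,0]],
  [0.4,[0,0,0],[0,0,0]],
], force=45)

```text
time: 26.0
ee_pos: [0.6329, 0.2862, 0.0456]
tcp_rot: [179.8, 0.1, 135.0]
wrist_force: [-0.4, -0.9, 6.2]
opening: 0.0517
grasp_force: 47.4
```

Request:
step_arm([
  [0.4,[0,0,3],[0,0,0]],
  [0.4,[0,0,10],[0,0,0]],
  [0.4,[0,0,22],[0,0,0]],
  [0.4,[0,0,40],[0,0,0]],
  [0.4,[0,0,60],[0,0,0]],
  [0.4,[0,0,80],[0,0,0]],
  [0.4,[0,0,95],[0,0,0]],
  [0.4,[0,0,100],[0,0,0]],
])

```text
time: 26.8
ee_pos: [0.6327, 0.2862, 0.1465]
tcp_rot: [179.8, 0.1, 135.0]
wrist_force: [1.3, 0.6, -1.5]
opening: 0.0516
grasp_force: 47.2
```

Request:
step_arm([
  [0.4,[0,-15,0],[0,0,0]],
  [0.4,[0,-45,0],[0,0,0]],
  [0.4,[0,-80,0],[0,0,0]],
  [0.4,[0,-120,0],[0,0,0]],
  [0.4,[0,-160,0],[0,0,0]],
  [0.4,[0,-200,0],[0,0,0]],
  [0.4,[0,-235,0],[0,0,0]],
  [0.4,[0,-260,0],[0,0,0]],
])

```text
time: 27.6
ee_pos: [0.6311, 0.0227, 0.1427]
tcp_rot: [-179.9, -0.0, 134.9]
wrist_force: [0.2, 0.6, -1.9]
opening: 0.0518
grasp_force: 47.4
```

Request:
step_arm([
  [0.4,[0,-30,0],[0,0,0]],
  [0.4,[0,-65,0],[0,0,0]],
  [0.4,[0,-105,0],[0,0,0]],
  [0.4,[0,-145,0],[0,0,0]],
  [0.4,[0,-185,0],[0,0,0]],
  [0.4,[0,-225,0],[0,0,0]],
  [0.4,[0,-255,0],[0,0,0]],
  [0.4,[0,-270,0],[0,0,0]],
])

```text
time: 28.4
ee_pos: [0.6307, -0.2473, 0.1423]
tcp_rot: [-179.9, -0.1, 134.9]
wrist_force: [-0.4, 1.0, -2.8]
opening: 0.0514
grasp_force: 47.4
```

Request:
step_arm([
  [0.4,[1,-20,0],[0,0,0]],
  [0.4,[2,-45,0],[0,0,0]],
  [0.4,[3,-57,0],[0,0,0]],
  [0.4,[3,-59,0],[0,0,0]],
  [0.4,[3,-59,0],[0,0,0]],
])

```text
time: 28.9
ee_pos: [0.6351, -0.3027, 0.1433]
tcp_rot: [180.0, -0.0, 135.0]
wrist_force: [-0.5, 0.1, -1.1]
opening: 0.0513
grasp_force: 47.4
```

```bash
python3 - <<'E'
from h import *
b=(.635,-.303)
o,p,d,A=look("wrist","w11",None,b)
print(o["time"],o["ee_pos"],o["tcp_rot"],o["opening"],o["wrist_force"])
z=o["ee_pos"][2]-.0456+.08
look("wrist","w11",(*b,z,.031)); look("scene","s11",(*b,z,.031),b)
look("top","t11",(*b,z,.031))
E
```

```text
wrist base [ 634.1 -303.9   72.7   14.6   23. ]
28.9 [ 0.63505493 -0.30269723  0.14326733] [ 1.79996495e+02 -4.39346004e-02  1.35040890e+02] 0.05129474600600793 [-0.54884528  0.05907947 -1.14861539]
wrist flask [ 634.2 -301.7   52.8  177.2   36. ]
scene flask [ 634.  -299.7   52.1  176.8   29. ]
scene base [ 635.1 -301.5   71.5   12.3   33. ]
top flask [ 635.2 -300.4   51.9  177.1   20. ]
```

Request:
step_arm([
  [0.4,[0.4,-2.2,0],[0,0,0]],
  [0.4,[0.4,-2.2,-8],[0,0,0]],
  [0.4,[0.4,-2.2,-20],[0,0,0]],
  [0.4,[0.4,-2.2,-35],[0,0,0]],
  [0.4,[0.4,-2.2,-50],[0,0,0]],
  [0.4,[0.4,-2.2,-65],[0,0,0]],
  [0.4,[0.4,-2.2,-76],[0,0,0]],
  [0.4,[0.4,-2.2,-80],[0,0,0]],
])

```text
time: 29.9
ee_pos: [0.6347, -0.305, 0.0614]
tcp_rot: [-180.0, -0.1, 135.0]
wrist_force: [0.4, 0.2, -1.9]
opening: 0.0514
grasp_force: 47.4
```

```bash
python3 - <<'E'
from h import *
b=(.635,-.303)
o,p,d,A=look("wrist","w12",(*b,.096,.031))
look("scene","s12",(*b,.096,.031),b);look("top","t12",(*b,.096,.031),b)
print(o["time"],o["ee_pos"],o["opening"],o["wrist_force"])
E
```

```text
wrist flask [ 633.8 -304.4   52.8   95.2   36. ]
scene flask [ 633.7 -301.9   51.7   95.3   26. ]
scene base [ 635.  -301.6   71.3   13.3   27. ]
top flask [ 634.6 -303.8   51.1   95.9   18. ]
top base [ 634.9 -303.4   71.2   14.    26. ]
29.9 [ 0.63472939 -0.30501198  0.06140887] 0.05144547624073967 [ 0.37768114  0.22500549 -1.90987454]
```

Request:
step_arm([
  [0.4,[0.6,0.3,-1.2],[0,0,0]],
  [0.4,[0.6,0.3,-2.4],[0,0,0]],
  [0.4,[0.6,0.3,-3.6],[0,0,0]],
  [0.4,[0.6,0.3,-4.6],[0,0,0]],
  [0.4,[0.6,0.3,-5.6],[0,0,0]],
  [0.4,[0.6,0.3,-6.4],[0,0,0]],
  [0.4,[0.6,0.3,-6.8],[0,0,0]],
  [0.4,[0.6,0.3,-6.8],[0,0,0]],
])

```text
time: 30.85
ee_pos: [0.636, -0.305, 0.0567]
tcp_rot: [-180.0, -0.0, 135.0]
wrist_force: [-0.6, 0.6, -1.6]
opening: 0.0518
grasp_force: 47.4
```

Request:
step_arm([
  [0.4,[0,0,-0.4],[0,0,0]],
  [0.4,[0,0,-0.8],[0,0,0]],
  [0.4,[0,0,-0.8],[0,0,0]],
])

```text
time: 31.15
ee_pos: [0.636, -0.305, 0.0559]
tcp_rot: [-180.0, -0.0, 135.0]
wrist_force: [-0.1, -0.2, -3.1]
opening: 0.051
grasp_force: 47.4
```

Request:
step_arm([
  [0.4,[0,0,-0.5],[0,0,0]],
  [0.4,[0,0,-1],[0,0,0]],
  [0.4,[0,0,-1.5],[0,0,0]],
  [0.4,[0,0,-1.9],[0,0,0]],
  [0.4,[0,0,-1.9],[0,0,0]],
])

```text
time: 31.65
ee_pos: [0.636, -0.305, 0.054]
tcp_rot: [-180.0, -0.0, 135.0]
wrist_force: [0.5, 0.2, -2.3]
opening: 0.0515
grasp_force: 47.4
```

Request:
step_arm([
  [0.4,[0,0,-0.4],[0,0,0]],
  [0.4,[0,0,-0.8],[0,0,0]],
  [0.4,[0,0,-0.8],[0,0,0]],
])

```text
time: 31.95
ee_pos: [0.6361, -0.3051, 0.0537]
tcp_rot: [180.0, 0.0, 135.0]
wrist_force: [-1.5, -0.2, 2.4]
opening: 0.0514
grasp_force: 47.6
```

Contact at the predicted height. Release and retreat clear.

Request:
step_arm([
  [0.4,[0,0,0.3],[0,0,0]],
  [0.7,[0,0,0.3],[0,0,0]],
  [1,[0,0,0.3],[0,0,0]],
  [1,[0,0,0.3],[0,0,0]],
  [1,[0,0,0.3],[0,0,0]],
  [1,[0,0,0.3],[0,0,0]],
  [1,[0,0,5],[0,0,0]],
  [1,[0,0,20],[0,0,0]],
])

```text
time: 32.75
ee_pos: [0.6353, -0.3047, 0.0724]
tcp_rot: [-179.9, -0.1, 135.0]
wrist_force: [-0.4, -0.6, 0.6]
opening: 0.0856
grasp_force: 0.0
```

Request:
step_arm([
  [1,[0,0,30],[0,0,0]],
  [1,[0,0,60],[0,0,0]],
  [1,[-5,5,90],[0,0,0]],
  [1,[-35,30,110],[0,0,0]],
  [1,[-65,60,120],[0,0,0]],
  [1,[-95,95,130],[0,0,0]],
  [1,[-120,130,135],[0,0,0]],
  [1,[-135,150,135],[0,0,0]],
])

```text
time: 33.55
ee_pos: [0.4997, -0.1533, 0.2113]
tcp_rot: [179.9, 0.2, 135.1]
wrist_force: [0.0, -0.7, -0.0]
opening: 0.0852
grasp_force: 0.0
```

```bash
python3 - <<'E'
from h import *
B={"small":(.623,.126,.058),"short":(.4432,.1593,.058),"tall":(.635,-.303,.088),"wide":(.4505,-.163,.072)}
for n in("scene","top"):
    c=bot.camera_params(n); p,d=bot.camera(n); cv2.imwrite(f"pics/{n}_end.png",p[:,:,::-1]); A=cloud(d,c)
    for k,(x,y,h) in B.items():
        print(n,k,rim(A,d,h-.005,h+.005,(x,y),.035),"base",rim(A,np.where(p.max(2)<70,d,0),.009,.02,(x,y),.055))
print(bot.get_obs()["ee_pos"],bot.get_obs()["time"])
E
```

```text
scene small [622.3 126.3  39.7  57.6  36. ] base [622.6 126.7  59.9  15.6  28. ]
scene short [443.1 159.5  51.5  57.5  36. ] base [443.6 160.2  72.5  15.2  27. ]
scene tall [ 634.8 -302.9   53.    87.4   36. ] base [ 634.7 -301.7   71.6   14.4   27. ]
scene wide [ 449.9 -162.3   64.4   71.3   35. ] base [ 451.7 -161.2   83.6   15.    26. ]
top small [622.8 125.4  38.9  57.4  36. ] base [622.6 125.1  59.3  14.7  32. ]
top short [443.7 158.4  50.8  57.4  36. ] base [443.2 158.9  72.2  14.   34. ]
top tall None base None
top wide [ 450.8 -163.    62.9   71.3   34. ] base [ 450.8 -160.8   80.    13.5   35. ]
[ 0.4999082  -0.153158    0.21119045] 33.65
```

View pics/scene_end.png

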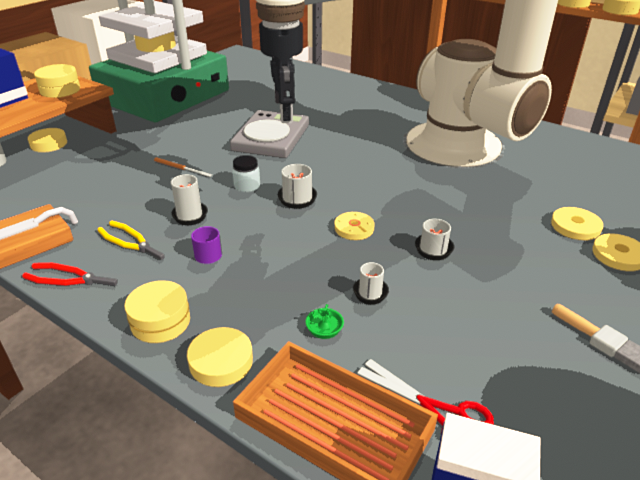

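The final picture shows all four flasks upright in their cups: tall (187,200), wide (297,188), short (435,238) and small (371,283). The jar (245,174), mould (354,226), purple flask and green base are unmoved, so I'll hand in.

```bash
python3 -c "
from workcell import bot
print(bot.job_done())"
```

```text
the job is handed in; nothing more can be done
None
```

I seated all four flasks upright in their matching bases, left the jar, mould and look-alikes untouched, and handed the job in at about 34 s of the 102 s allowed; no verdict was returned.

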